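Switch the changeover isolator off and bolt it for the padlock

TASK

Swing the isolator's black handle from the live position it stands in to the middle, off, so that the hole in the plate at its end lines up with the fixed plate's hole; do not run on towards the opposite live position. Then push the locking bolt fully home by its tab, through both holes, so the handle is locked off. Leave the bin, nutrunner, busbar support and loose socket where they are.

Things in the scene. Friction and masses are not known exactly. Their poses are not given: they have to be found in the camera images.
- isolator: Grey steel isolator enclosure lying on its back on the bench, fixed, 220 (its x) x 340 (its y) x 100 mm high. Origin: centre of its underside; axes turn with it. On its flat top face, all at its x = 0: handle pivot at y = -85 mm, fixed upright eye plates at y = 41 and 68 mm, then the bolt's tab on their +y side. The rest of the face is bare, but for a loose socket.
- pivot (a point): Point on the handle's vertical turning axis, level with the enclosure's top face, 100 mm above the bench. The handle is a black bar 24 mm wide, reaching from this axis out to 112 mm, its underside 8 mm and its top 26 mm above the face, on a round boss of 30 mm radius, 30 mm high.
- handle (a joint): Handle angle, rad, counter-clockwise from above. 0 = off: it points along the enclosure's +y, its eye plate square before the fixed one. Starts live, at +0.75 to +1.25 (turned towards the enclosure's -x side); the opposite live side is negative, limits +-1.5. Nothing stops or clicks at 0; it stays where left (friction 0.35 N m, 4 to 5 N at 80 mm from the axis).
- handle_eye (a point): Centre of the hole in the steel eye plate on the handle's end: 115 mm from the axis, 40 mm above the face. The plate is upright, across the bar, 46 mm wide, 6 mm thick, reaching 8 to 58 mm above the face; the hole is 18 mm square.
- fixed_eye (a point): Centre of the hole in the fixed upright eye plate that the handle's plate must face, 126 mm from the axis, 40 mm above the face. This plate and the second one 27 mm behind it guide the bolt; both are 46 mm wide (along x), 6 mm thick, 58 mm high, with 18 mm square holes. At off, 5 mm lie between handle plate and fixed plate.
- bolt (a joint): Travel of the locking bolt, m, towards the enclosure's -y (to the handle). 0 = drawn back, 0.035 = home, at its stop. Starts at 0 to 0.004. A 9 mm round-nosed steel rod, 40 mm above the face; it meets the handle's plate at about 0.011 and enters only if the handle is lined up within about 0.04 to 0.05 rad, else it jams there. Slides against 3 N of friction, stays where left.
- bolt_tab (a point): Top centre of the bolt's upright tab, a steel plate 32 mm wide (along the enclosure's x), 12 mm thick (y) and 48 mm high, from 22 to 70 mm above the face; it moves with the bolt. Drawn back it is at the enclosure's y = 118 mm, at home at y = 83 mm.
- bin: a bystander: open blue plastic bin with steel nuts, 200 x 140 x 95 mm high; origin at the centre of its underside.
- nutrunner: a bystander: yellow and black pistol-shaped air nutrunner lying on its side, about 210 x 215 mm, 56 mm high; origin under its middle.
- busbar_support: a bystander: aluminium channel 50 x 130 x 44 mm with two green ribbed insulator posts on it, 160 mm high in all; origin at the centre of its underside. Stands on the bench at the robot's right, nearer than the enclosure.
- socket: a bystander: steel wrench socket standing on the enclosure's face behind the handle (on the enclosure's +x side, about x = 75, y = -120 mm), 26 mm diameter, 40 mm high; origin at the centre of its foot.

How it is judged:
On the way, in this order (a step that is already met when the one before it is completed fails the run):
1. the handle stands at off, its hole in line with the fixed one (value of joint handle between -0.07 and 0.07 rad), for 0.2 s.
2. the bolt is home through both holes (value of joint bolt above 0.032 m), for 0.2 s.
At the end, for the whole second after the job is handed in: The handle is at off within 0.05 rad and at rest, and the bolt is home (0.032 m of its 0.035 m travel or more) (value of joint handle between -0.05 and 0.05 rad and value of joint bolt above 0.032 m and velocity of joint handle between -0.05 and 0.05 rad/s); the robot touches nothing.
It fails at once if the handle is run on towards the opposite live position (beyond -0.35 rad) (value of joint handle below -0.35 rad).
It fails at once if the bin is displaced by more than 20 mm or tipped (distance of bin from where it was at the start of the episode above 0.02 m or angle between bin's own z axis and vertical above 0.3 rad).
It fails at once if the nutrunner is displaced by more than 20 mm or tipped (distance of nutrunner from where it was at the start of the episode above 0.02 m or angle between nutrunner's own z axis and vertical above 0.3 rad).
It fails at once if the busbar support is displaced by more than 20 mm or tipped (distance of busbar_support from where it was at the start of the episode above 0.02 m or angle between busbar_support's own z axis and vertical above 0.3 rad).
It fails at once if the socket is displaced by more than 20 mm or tipped (distance of socket from where it was at the start of the episode above 0.02 m or angle between socket's own z axis and vertical above 0.3 rad).
It also fails if it takes over 45 s, if anything falls off the work surface, if the arm or the gripper's body presses on something with over 40 N, if the wrist force passes 120 N, or if a joint passes its speed limit or range.

ROBOT

A 6-joint arm with a two-finger parallel gripper is mounted at the origin on the work surface. World frame = base frame: x ahead of the robot, y to its left, z up, the work surface at z = 0. Lengths are in m, angles in rad, forces in N, time in s.
With the tool pointing down it reaches from about 0.375 to 0.75 m from the base axis. Payload 9 kg.
Tool frame: the origin (TCP) lies on the mounting face of the last link; the fingertips stand 173 mm ahead of it and the grasp point (between the pads) lies 155 mm ahead of it (r.pinch_z is the distance from the TCP to the grasp point, in m); z points along the fingers, y is the direction in which the jaws open and shut (so a half turn about z gives the same grasp; the last joint's range is limited). The gripper opens to 85 mm and grips with 20 to 120 N. Pads are 22 mm wide; open, the fingers measure 114 mm over their backs; the gripper's body (76 mm by 85 mm) begins 54 mm behind the grasp point. The pads swing forward as they close: fully open they stand 13 mm farther back than shut.
Start: joints at [-1.456, 0.104, 0.097, 1.564, 0, 1.353], TCP at [0.196, -0.567, 0.405] pointing down, gripper open.
Joint ranges: [-2.99, 2.99], [-0.84, 1.86], [-1.1, 1.16], [-1.84, 2.11], [-1.51, 1.56], [-3.14, 3.14]. Speed limits (rad/s): [2.22, 2.22, 2.57, 3.14, 3.14, 3.14].

INTERFACE

Orientations are given as a unit quaternion [x, y, z, w].
In Python, from plant import r gives the robot as it stands. The module is installed in compiled form; this text tells all that it offers. Calls block until the motion is done:
- r.goto(position, orientation): joint-space move of the TCP to a pose.
- r.move_l(position, attitude=None, vel=0.15): straight line of the TCP; attitude=None keeps the orientation; vel is the mean speed in m/s.
- r.movej(angles): joint-space move.
- r.open() and r.grab(): open the fingers fully, or close them until they stop; the grip force is fixed at half the most.
- r.dwell(seconds).
- r.ik(position, orientation): joint angles nearest the present ones, or None.
- r.get_obs(): the state.
- r.grab_frame(name): name is "scene" or "top" or "wrist"; returns a dict with "pixels" (480x640x3 uint8, blue, green, red), "mtx" (3x3 intrinsics, pixels), "R" (3x3) and "t" (3): a world point X has camera coordinates R X + t; the wrist camera has in their place "hand_eye" (4x4, takes a point from camera to tool coordinates, whose origin is the TCP and whose axes are the flange's). Camera axes: x right, y down, z forward; pixel columns grow to the right and rows downward; lengths in m; the calibration is good to about 2 mm. A picture is of the moment at which its call begins: read the wrist's pose just before it. There is no depth.
A pose or a line that the arm cannot do raises r.PlanningError and nothing moves.
- r.sign_off(): hands the job in, once; it reports no verdict.
The state is a dict: "time": time; "joint_pos": joint angles; "joint_velocities": joint speeds; "joint_efforts": joint torques, N m; "tool_pos": TCP position; "eef_rot": TCP orientation; "force": force on the tool from outside, world axes, zero at the start; "wrist_torque": the same for the moment, N m; "grip_width": finger opening in m.
Only numpy, scipy, OpenCV 4.12 (cv2) and the standard library are available. Lean on these libraries where they do the work, as an engineer would, in place of code of your own. Each camera call takes 0.05 s, during which the arm holds its last target. There are 200 camera calls.

## Working session

There is one attempt and no reset: what is moved stays moved. The work goes in short steps, each a Python script; the robot and the scene stay as the last script left them, time stands still between calls to the robot, and variables do not carry over. Pictures are saved under pics/ and viewed, about 8 in all and at most 12, crops included, and the job is handed in when it is done.

```bash
mkdir -p pics
python3 - <<'E'
from plant import r
import cv2,numpy as np,pickle
o=r.get_obs();print(o['time'],o['tool_pos'],o['eef_rot'],o['grip_width'],r.pinch_z)
d={}
for n in ("scene","top"):
    f=r.grab_frame(n);d[n]=f;cv2.imwrite(f'pics/{n}0.png',f['pixels']);print(n,f['mtx'].tolist(),(-f['R'].T@f['t']).round(3),f['R'].round(3).tolist())
pickle.dump(d,open('f0.pkl','wb'))
E
```

```text
0.0 [ 0.19601263 -0.56696785  0.40393293] [ 9.86185096e-01  1.65645763e-01  4.61516665e-05 -6.60252519e-04] 0.08558578113235753 0.1547
scene [[454.4402493085635, 0.0, 320.11283689934646], [0.0, 454.4402493085635, 244.41195623682822], [0.0, 0.0, 1.0]] [1.228 0.134 0.952] [[-0.161, 0.987, -0.012], [0.737, 0.112, -0.667], [-0.657, -0.116, -0.745]]
top [[620.2942190761019, 0.0, 323.6036881203392], [0.0, 620.2942190761019, 235.18613863298208], [0.0, 0.0, 1.0]] [ 0.174 -0.028  1.888] [[-0.029, -0.999, -0.017], [-0.984, 0.032, -0.177], [0.178, 0.012, -0.984]]
```

View pics/top0.png

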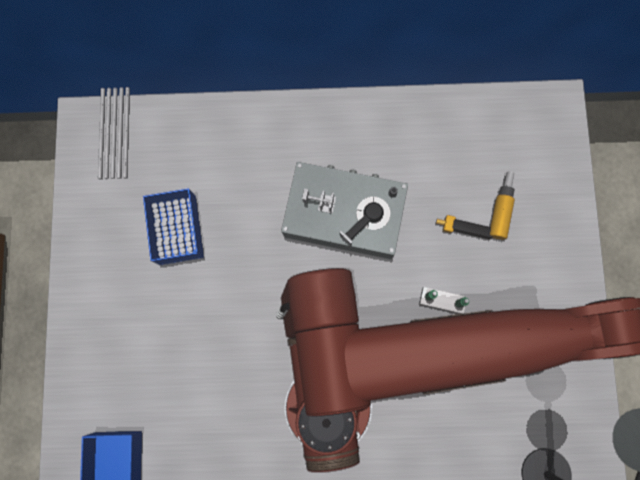

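View pics/scene0.png

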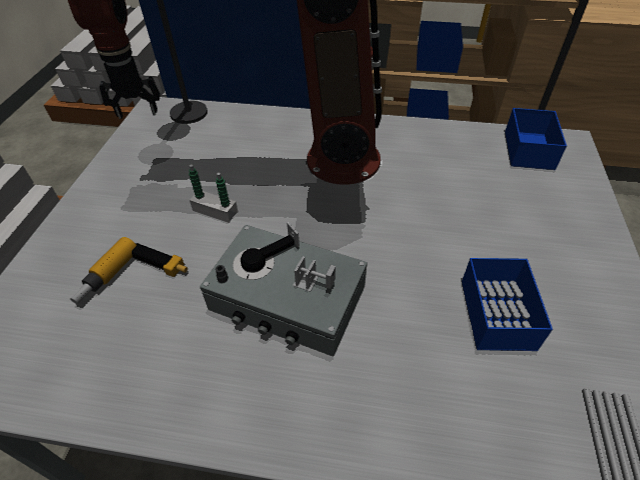

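The top view shows the enclosure's face corners at about (298,163), (408,184), (393,258) and (283,236). The boss is near (374,211), the handle tip near (346,238), and the eye plates and tab are at x ≈ 305–335, y ≈ 200. The scene view agrees: the handle is turned towards the robot and the socket is at (222,273). I'll work out rough coordinates, then use the wrist camera for a close look.

```bash
cat > h.py <<'E'
import numpy as np,cv2
from scipy.spatial.transform import Rotation as Ro
def ray(f,uv,z,R=None,C=None):
    "world point on plane z through pixel"
    if R is None: R=f['R'];C=-f['R'].T@f['t']
    d=R.T@np.linalg.inv(f['mtx'])@np.r_[uv,1.]
    return C+d*(z-C[2])/d[2]
def wristcam(f,o):
    "world->camera R and camera centre"
    T=np.eye(4);T[:3,:3]=Ro.from_quat(o['eef_rot']).as_matrix();T[:3,3]=o['tool_pos']
    W=T@f['hand_eye'];return W[:3,:3].T,W[:3,3]
def proj(f,X,R,C):
    p=f['mtx']@R@(np.asarray(X)-C);return p[:2]/p[2]
def down(a):
    "tool pointing down, jaw axis (tool y) along world azimuth a"
    y=np.array([np.cos(a),np.sin(a),0]);z=np.array([0,0,-1.]);return Ro.from_matrix(np.c_[np.cross(y,z),y,z]).as_quat()
E
python3 - <<'E'
from h import *
import pickle
d=pickle.load(open('f0.pkl','rb'));t=d['top'];s=d['scene']
c=np.array([ray(t,p,.1) for p in [(298,163),(408,184),(393,258),(283,236)]]);print(c.round(3),c.mean(0),[np.linalg.norm(c[i]-c[i-1]).round(3) for i in range(4)])
c2=np.array([ray(s,p,.1) for p in [(245,226),(367,262),(332,335),(203,291)]]);print(c2.round(3),c2.mean(0),[np.linalg.norm(c2[i]-c2[i-1]).round(3) for i in range(4)])
print('boss',ray(t,(374,211),.13),'sc',ray(s,(252,259),.13),'tip',ray(t,(346,238),.14))
from plant import r
f=r.grab_frame('wrist');print(f['hand_eye'].round(4).tolist(),f['mtx'].tolist())
E
```

```text
[[ 0.719  0.065  0.1  ]
 [ 0.643 -0.261  0.1  ]
 [ 0.423 -0.205  0.1  ]
 [ 0.498  0.113  0.1  ]] [ 0.57062442 -0.07198071  0.1       ] [np.float64(0.226), np.float64(0.334), np.float64(0.227), np.float64(0.327)]
[[ 0.443 -0.204  0.1  ]
 [ 0.516  0.122  0.1  ]
 [ 0.729  0.067  0.1  ]
 [ 0.661 -0.244  0.1  ]] [ 0.58719996 -0.06472444  0.1       ] [np.float64(0.221), np.float64(0.335), np.float64(0.22), np.float64(0.319)]
boss [ 0.5577041  -0.15411064  0.13      ] sc [ 0.5733655  -0.14671717  0.13      ] tip [ 0.47921315 -0.07001174  0.14      ]
[[-0.0006, -0.9638, -0.2665, 0.0679], [1.0, -0.0007, 0.0003, 0.0], [-0.0004, -0.2665, 0.9638, 0.0315], [0.0, 0.0, 0.0, 1.0]] [[354.86329848399254, 0.0, 316.01146705798703], [0.0, 354.86329848399254, 242.33777538330605], [0.0, 0.0, 1.0]]
```

Run:
```python
from h import *
from plant import r
o=r.get_obs()
for a in (-1.79,1.35,-.22,2.92):
    print(a,[r.ik([.57,-.07,z],down(a)) is not None for z in (.4,.45,.5)], r.ik([.57,-.07,.45],down(a)))
try:
    r.goto([.57,-.07,.45],down(-1.79))
except r.PlanningError as e: print(e);raise SystemExit
import pickle
o=r.get_obs();f=r.grab_frame('wrist');cv2.imwrite('pics/w1.png',f['pixels']);pickle.dump((o,f),open('w1.pkl','wb'));print(o['time'],o['tool_pos'],o['joint_pos'])
```

```text
-1.79 [True, True, True] [-0.34982901  0.040762    0.11367059  1.64370491  0.          3.01096731]
1.35 [True, True, True] [-0.34982901  0.040762    0.11367059  1.64370491  0.         -0.12903269]
-0.22 [True, True, True] [-0.34982901  0.040762    0.11367059  1.64370491  0.          1.44096731]
2.92 [True, True, True] [-0.34982901  0.040762    0.11367059  1.64370491  0.         -1.69903269]
2.375 [ 0.56996833 -0.07070461  0.44987945] [-3.51001424e-01  4.09597495e-02  1.13652418e-01  1.64358144e+00
 -1.28586430e-04  3.01056733e+00]
```

View pics/w1.png

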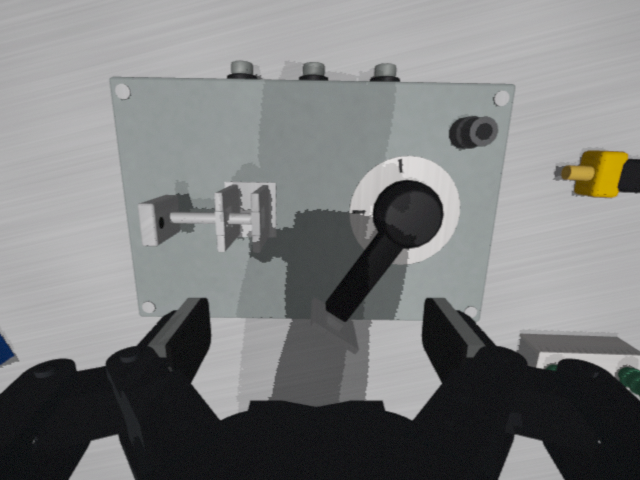

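The wrist view is clear. The boss top is at (408,214), the white ring around (405,210), and the bar runs down-left to about (338,310). The eye plates are at x ≈ 222 and 262, the tab at (150,222) and the socket at (475,131). The face corners are about (110,77), (515,84), (483,320) and (137,318).

Run:
```python
from h import *
import pickle
o,f=pickle.load(open('w1.pkl','rb'));R,C=wristcam(f,o);P=f['pixels'];g=cv2.cvtColor(P,cv2.COLOR_BGR2GRAY)
ray_=lambda p,z:ray(f,p,z,R,C)
c=np.array([ray_(p,.1) for p in [(110,77),(515,84),(483,321),(137,318)]])
print('corners',c.round(4).tolist(),[np.linalg.norm(c[i]-c[i-1]).round(4) for i in range(4)],c.mean(0).round(4))
# sharper face: edge lines from the saturation-free grey-green colour
hsv=cv2.cvtColor(P,cv2.COLOR_BGR2HSV)
print('hsv face',hsv[280,200],hsv[120,200],'bench',hsv[30,200],'ring',hsv[250,430],'bar',hsv[270,372],'boss',hsv[214,400])
# dark blob: boss+bar
m=((g<40)*255).astype(np.uint8);m[:, :320]=0;m[:150]=0;m[322:]=0
m=cv2.morphologyEx(m,cv2.MORPH_OPEN,np.ones((5,5)))
cs,_=cv2.findContours(m,0,2);k=max(cs,key=cv2.contourArea);print(cv2.contourArea(k),cv2.boundingRect(k))
# boss: opening with large disc
b=cv2.morphologyEx(m,cv2.MORPH_OPEN,cv2.getStructuringElement(2,(51,51)));M=cv2.moments(b,True);bc=np.array([M['m10'],M['m01']])/M['m00'];print('boss px',bc,'r',np.sqrt(M['m00']/np.pi))
print('boss top',ray_(bc,.13),'@.11',ray_(bc,.115))
bar=cv2.subtract(m,cv2.dilate(b,np.ones((15,15))));cs,_=cv2.findContours(bar,0,2);k=max(cs,key=cv2.contourArea)
w=np.array([ray_(p,.126)[:2] for p in k[:,0].astype(float)],np.float32)
rc=cv2.minAreaRect(w);print('bar',rc)
vx=cv2.fitLine(w,2,0,.01,.01).ravel();print('fitline',vx,np.degrees(np.arctan2(vx[1],vx[0])))
rm=((g>170)*255).astype(np.uint8);rm[:150]=0;rm[270:]=0;rm[:,:345]=0;rm[:,470:]=0
cs,_=cv2.findContours(rm,0,2);k=max(cs,key=cv2.contourArea);k=cv2.convexHull(k);e=cv2.minEnclosingCircle(k);print('ring',e,ray_(e[0],.1))
w=np.array([ray_(p,.1)[:2] for p in k[:,0].astype(float)],np.float32);print(cv2.minEnclosingCircle(w))
big=cv2.resize(P[180:260,120:300],None,fx=4.4,fy=4.4,interpolation=2);cv2.imwrite('pics/w1c.png',big)
```

```text
corners [[0.7255, 0.0686, 0.1], [0.6471, -0.2569, 0.1], [0.4351, -0.2101, 0.1], [0.5133, 0.1236, 0.1]] [np.float64(0.2192), np.float64(0.3348), np.float64(0.2171), np.float64(0.3427)] [ 0.5802 -0.0687  0.1   ]
hsv face [ 90  12 149] [ 90   8 152] bench [105   3 179] ring [  8   5 207] bar [135  18  28] boss [135   9  58]
3869.5 (326, 181, 106, 139)
boss px [nan nan] r 0.0
boss top [nan nan nan] @.11 [nan nan nan]
bar ((0.5343993902206421, -0.1184268444776535), (0.04726310819387436, 0.13737905025482178), 53.016883850097656)
fitline [ 0.7810718  -0.62444127  0.54711974 -0.12167185] -38.64119
ring ((405.2415466308594, 208.09661865234375), 55.31789016723633) [ 0.56402861 -0.15219642  0.1       ]
((0.5608335137367249, -0.15149641036987305), 0.0504167340695858)<stdin>:15: RuntimeWarning: invalid value encountered in divide
```

View pics/w1c.png

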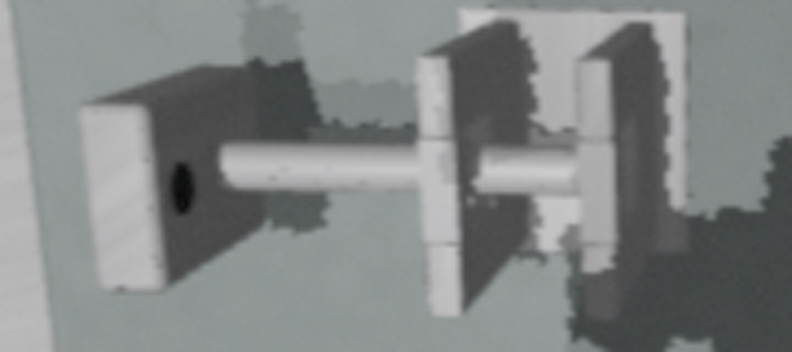

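The crop shows the back plate's top centred at about (220,222) in the full image, the fixed plate's at (256,223) and the tab's at (148,225). The ring centre (0.5608, −0.1515) matches the pivot predicted from the corners (0.5605, −0.1514). Next I'll check the plates, tab and handle angle.

```bash
cat >> h.py <<'E'
piv=np.array([.5606,-.1514]);yaw=-.2333
ex=np.array([np.cos(yaw),np.sin(yaw)]);ey=np.array([-np.sin(yaw),np.cos(yaw)])
def enc(p): "world -> enclosure xy"; d=np.asarray(p)[:2]-piv;return np.array([d@ex,d@ey-.085])
def wor(x,y): return piv+x*ex+(y+.085)*ey
E
python3 - <<'E'
from h import *
import pickle
o,f=pickle.load(open('w1.pkl','rb'));R,C=wristcam(f,o);P=f['pixels'];g=cv2.cvtColor(P,cv2.COLOR_BGR2GRAY)
for n,p,z in (('back',(220,222.5),.158),('fixed',(255.7,222.9),.158),('tab',(148.4,224.7),.17),('socket',(484,130),.14)):
    print(n,(enc(ray(f,p,z,R,C))*1e3).round(1))
print('back width',np.linalg.norm(ray(f,(120+433/4.4,180+57/4.4),.158,R,C)-ray(f,(120+447/4.4,180+317/4.4),.158,R,C)))
v,u=np.nonzero((g<45)[215:322,322:420]);
w=np.array([enc(ray(f,(a+322,b+215),.122,R,C)) for a,b in zip(u,v)])-[0,-.085]
rr=np.hypot(*w.T);th=np.arctan2(-w[:,0],w[:,1])
for lo in (.045,.055,.065,.075,.085,.095):
    s=(rr>lo)&(rr<lo+.01)&(abs(th-.95)<.4);print(lo,s.sum(),th[s].mean().round(3),(np.ptp(th[s])*(lo+.005)).round(4))
E
```

```text
back [ 0.8 67.9]
fixed [ 0.9 41.2]
tab [  1.2 116. ]
socket [  70.2 -129. ]
back width 0.045293387105253456
0.045 331 0.931 0.0287
0.055 329 0.943 0.0287
0.065 314 0.949 0.0281
0.075 313 0.952 0.0284
0.085 309 0.958 0.0286
0.095 304 0.961 0.0278
```

Everything agrees to about 1 mm: the plates are at y = 41.2 and 67.9, the tab at 116 (bolt about 2 mm forward), and the handle at about 0.96 rad. I'll grip the bar at 70 mm radius and swing it along the arc.

Run:
```python
from h import *
from plant import r
rad=.070
def pose(th,z): 
    p=piv+rad*(np.cos(th)*ey-np.sin(th)*ex); return [*p,z],down(yaw+th)
q=pose(.96,.277)
print(r.ik(*q))
r.goto(*pose(.96,.40)); r.move_l(pose(.96,.277)[0],vel=.1)
print(r.get_obs()['force'].round(1)); r.grab()
o=r.get_obs();print('grip',o['grip_width'],o['force'].round(1),o['time'])
if not .018<o['grip_width']<.03: raise SystemExit('no grip')
for th in np.linspace(.96,0,7)[1:]:
    r.move_l(*pose(th,.277),vel=.04); o=r.get_obs()
    d=o['tool_pos'][:2]-piv
    print(th.round(2),o['force'].round(1),np.arctan2(-d@ex,d@ey).round(4),np.hypot(*d).round(4),o['wrist_torque'].round(2))
    if np.linalg.norm(o['force'])>60: raise SystemExit('force')
r.dwell(.3);o=r.get_obs();d=o['tool_pos'][:2]-piv;print(np.arctan2(-d@ex,d@ey).round(4),o['force'].round(1),o['time'],o['grip_width'])
```

```text
[-0.44054126 -0.1142228  -0.35229242  1.33272671  0.          0.40355507]
[-0.5  0.   0.3]
grip 0.023125063584159413 [-3.1 -0.9  4.3] 6.625
0.8 [-2.9  1.2  4.4] 0.7988 0.07 [ 0.19  0.62 -0.49]
0.64 [-2.6  0.2  6.2] 0.6396 0.07 [ 0.07  0.62 -0.54]
0.48 [-2.8  0.1  5. ] 0.4801 0.07 [ 0.07  0.65 -0.52]
0.32 [-4.5  0.6  5.7] 0.3209 0.0699 [ 0.06  0.79 -0.59]
0.16 [-3.9  0.   5.5] 0.1614 0.0699 [ 0.06  0.84 -0.64]
0.0 [-5.1 -0.2  6.2] 0.002 0.0699 [ 0.04  0.97 -0.65]
0.0027 [-4.7  0.1  5.6] 9.525 0.023047591582412895
```

The handle swung smoothly with small forces, and the tool angle is 0.003. I'll release, lift and check the alignment by camera.

Run:
```python
from h import *
from plant import r
import pickle
r.open();o=r.get_obs();print(o['force'].round(1))
p=o['tool_pos'];r.move_l([p[0],p[1],.36],vel=.12)
r.goto([*wor(0,.0),.42],down(yaw)); r.dwell(.2)
o=r.get_obs();f=r.grab_frame('wrist');cv2.imwrite('pics/w2.png',f['pixels'][:,:]);pickle.dump((o,f),open('w2.pkl','wb'));print(o['time'])
R,C=wristcam(f,o)
for n,X in (('eye top',[*wor(0,.030),.158]),('fixed',[*wor(0,.041),.158]),('tab',[*wor(0,.116),.17]),('eyeL',[*wor(-.023,.030),.158]),('eyeR',[*wor(.023,.030),.158])): print(n,proj(f,X,R,C).round(1))
```

```text
[ 0.1 -0.6 -0.6]
11.5583
eye top [316.9 204.1]
fixed [316.9 187.1]
tab [316.9  53.1]
eyeL [281.5 204.1]
eyeR [352.3 204.1]
```

View pics/w2.png

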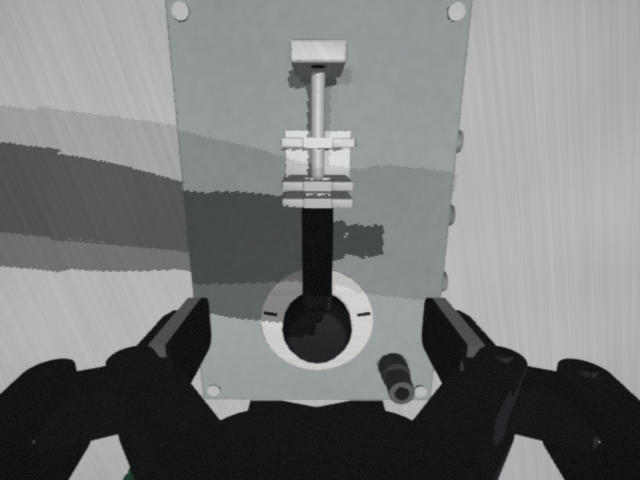

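The handle plate (x 283–352 at row 202) sits squarely before the fixed plate (283–352 at row 186), within 1 mm, and the nose is in line with the holes. The tab is at (319,48). Next is the push with closed fingers, watching the force.

Run:
```python
from h import *
from plant import r
import pickle
r.grab()
r.goto([*wor(.001,.155),.40],down(yaw)); r.move_l([*wor(.001,.155),.303],vel=.15)
b=r.get_obs()['force'];log=[];y=.155;con=None
F=lambda o:(o['force']-b)[:2]@ey
while y>.094:
    y-=.002 if y>.105 else .001
    r.move_l([*wor(.001,y),.303],vel=.03); o=r.get_obs();fy=F(o);a=enc(o['tool_pos'])[1]
    log.append((round(y*1e3,1),round(a*1e3,1),round(float(fy),1)))
    if con is None and fy>1.5: con=a
    if fy>15: break
print(log);print('contact',con,'travel',con and con-a,o['time'],(o['force']-b).round(1))
r.dwell(.3);print(F(r.get_obs()))
```

```text
[(153.0, np.float64(152.9), -0.7), (151.0, np.float64(150.9), -0.4), (149.0, np.float64(148.9), -0.7), (147.0, np.float64(146.9), 0.2), (145.0, np.float64(144.9), 0.0), (143.0, np.float64(142.9), 0.2), (141.0, np.float64(140.9), -0.1), (139.0, np.float64(138.9), -0.6), (137.0, np.float64(136.9), -0.4), (135.0, np.float64(135.0), 0.6), (133.0, np.float64(133.0), 2.3), (131.0, np.float64(130.9), 2.2), (129.0, np.float64(128.9), 1.0), (127.0, np.float64(126.8), 1.4), (125.0, np.float64(124.8), 1.6), (123.0, np.float64(122.8), 0.8), (121.0, np.float64(120.8), 1.4), (119.0, np.float64(118.8), 1.2), (117.0, np.float64(116.8), 1.2), (115.0, np.float64(114.8), 0.6), (113.0, np.float64(112.9), 1.8), (111.0, np.float64(110.8), 1.3), (109.0, np.float64(108.9), 1.4), (107.0, np.float64(106.8), 1.1), (105.0, np.float64(104.9), 1.1), (104.0, np.float64(104.0), 1.7), (103.0, np.float64(103.0), 1.7), (102.0, np.float64(101.9), 2.4), (101.0, np.float64(101.3), 5.5), (100.0, np.float64(101.0), 11.1), (99.0, np.float64(100.6), 15.7)]
contact 0.13301488949094298 travel 0.032404757586041597 21.6 [ 4.6 15.  -0.1]
15.285024454911918
```

The contact and the firm stop at about 101 mm match home. I'll back off, lift and check.

Run:
```python
from h import *
from plant import r
r.move_l([*wor(.001,.130),.303],vel=.1); r.move_l([*wor(.001,.130),.42],vel=.15); r.goto([*wor(0,.03),.42],down(yaw)); r.dwell(.3)
o=r.get_obs();f=r.grab_frame('wrist');cv2.imwrite('pics/w3.png',f['pixels']);R,C=wristcam(f,o);print(o['time'],o['force'].round(1))
for n,X in (('eye',[*wor(0,.030),.158]),('tab home',[*wor(0,.083),.17]),('tab .032',[*wor(0,.086),.17])): print(n,proj(f,X,R,C).round(1))
g=cv2.cvtColor(f['pixels'],6);cv2.imwrite('pics/w3c.png',cv2.resize(f['pixels'][60:300,220:420],None,fx=2.5,fy=2.5,interpolation=2))
```

```text
24.075 [ 0.1 -0.2 -0.7]
eye [315.6 249.1]
tab home [315.6 170.7]
tab .032 [315.6 165.7]
```

View pics/w3c.png

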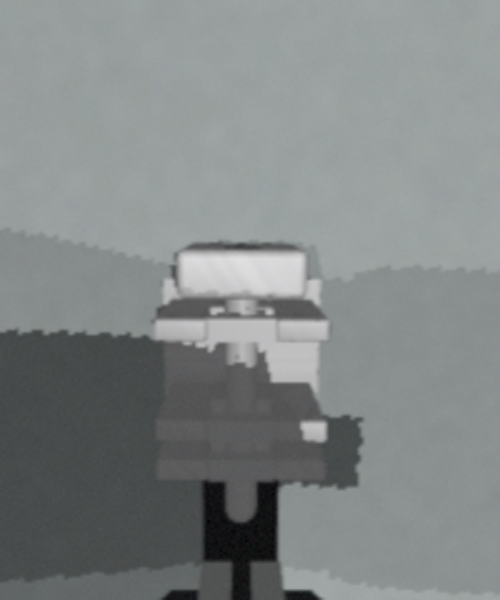

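The rod passes through the fixed and handle plates, with its nose showing at crop (241,522) beyond the handle plate, and the tab is near the back plate. Before handing in I'll check the tab and nose positions against the plates.

Run:
```python
from h import *
from plant import r
o=r.get_obs();f=r.grab_frame('wrist');R,C=wristcam(f,o)
P=lambda x,y:(220+x/2.5-.3,60+y/2.5-.3)
for n,p,z in (('tab centre (home 83)',(241,272),.17),('back plate (68)',(242,330),.158),('fixed (41)',(241,430),.158),('handle plate (30)',(241,469),.158),('nose (home ~9)',(241,522),.14)):
    print(n,(enc(ray(f,P(*p),z,R,C))*1e3).round(1))
r.open();r.dwell(.2);print(r.get_obs()['force'].round(1),r.get_obs()['time'])
```

```text
tab centre (home 83) [ 0.3 84.2]
back plate (68) [ 0.6 68.7]
fixed (41) [ 0.4 42. ]
handle plate (30) [ 0.4 31.1]
nose (home ~9) [0.4 9.5]
[0.1 0.2 0.2] 25.1583
```

All the readings share an offset of about +0.9 mm. With that removed, the tab is at about 83.3 mm, which means the bolt is home at roughly 0.0347 m.

```bash
python3 -c "
from plant import r
r.sign_off();print(r.get_obs()['time'])"
```

```text
the job is handed in; nothing more can be done
the job is handed in; nothing more can be done
```

The isolator handle is at off and the bolt is home through both plates. I handed the job in at about 25 s of the 45 s allowed; no verdict was reported.

**What I did:** I gripped the handle bar 70 mm from its axis and swung it along its arc from about 0.96 rad to off, then released it. With closed fingers I pushed the bolt's tab until the force rose to 15 N against the stop. Then I backed off, lifted clear and opened the gripper.

**Handle:** The tool read about 0.003 rad when the swing ended. In the wrist camera pictures before and after the push, the handle's plate lined up with the fixed plate to within about 1 mm.

**Bolt:** The fingers travelled between 32 and 34 mm from first contact to the stop. The tab measured 84.2 mm, or about 83.3 mm once corrected by the 0.7–1.1 mm offset the plates showed in the same picture; home is 83 mm. The nose showed through the handle's plate at 9.5 mm, where about 9 mm was expected.

**Forces:** Every reading I took stayed below 16 N, and it was near zero with the arm clear at the end.

**Not checked:** I did not measure the bin, nutrunner, busbar support or socket again at the end. The planned paths stayed clear of them.

**Disagreement:** The first rough fixes from the top and scene cameras differed by about 15 mm. I used the closer wrist camera measurement instead, which agreed with the given sizes to about 1 mm at the plates and pivot, and 2–3 mm at the face's edges.

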